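Wedge the sagging shrine stand level

ROBOT

A 7-joint arm with a two-finger parallel gripper is mounted at the origin on the work surface. World frame = base frame: x ahead of the robot, y to its left, z up, the work surface at z = 0. Lengths are in m, angles in degrees, forces in N, time in s.
With the tool pointing down it reaches from about 0.425 to 0.95 m from the base axis. Payload 16.7 kg.
Tool frame: the origin (TCP) lies at the very end of the fingers, on their centre line; the grasp point (between the pads) lies 19 mm behind it (grip_point_offset is the z of the grasp point in the tool frame, in m); z points along the fingers, y is the line along which they close (so a half turn about z gives the same grasp; the last joint's range is limited). The gripper opens to 94 mm and grips with 3 to 60 N. Pads are 16 mm wide; open, the fingers measure 119 mm over their backs; the gripper's body (75 mm by 177 mm) begins 78 mm behind the grasp point.
Start: joints at [64.83, 24.414, 4.234, 92.017, -1.954, 63.644, -3.845], TCP at [0.193, -0.647, 0.205] pointing down, gripper open.
Joint ranges: [-163.25, 163.25], [-28.42, 122.38], [-70.27, 78.77], [12.13, 141.07], [-58.53, 238.53], [9.26, 117.41], [-156.51, 156.51]. Speed limits (degrees/s): [108.29, 108.29, 136.94, 136.94, 172.46, 172.46, 172.46].

INTERFACE

Orientations are given as [roll, pitch, yaw] about the fixed x, y, z axes, in that order (R = Rz(yaw) Ry(pitch) Rx(roll)).
In Python, from cell import get_state, capture, camera_info, finish_job, grip_point_offset gives the robot as it stands.
- The arm moves only by the tool move_arm, never from a script. Its argument "plan" is a list that holds one entry, the list of rows, each a list of 5 numbers: the shift along the tool's x, y, z in m, then the turn about the tool's z in degrees, then the closure, from -1 (fully open) to 1 (shut). In form: [[[dx, dy, dz, turn, hand], ...]]. A call has 1 to 20 rows; each row shifts and turns the commanded pose from where the row before left it, along the tool's axes as they then stand; what a row does not reach is not made up. A row lasts 1/8 s, in which the tool goes at most 62.5 mm and 10.7 degrees, less where a joint would pass 70% of its speed; a pose out of reach is approached as far as the arm can. A call with a gripper value outside its range is refused whole. The fingers move at their own pace and stop on an object; the grip force is fixed at half the most. Time passes only in rows, so rows that do not move let the fingers close. It gives the time, the measured TCP pose, the force, the opening and the grip force at its end, in the units of the state.
- get_state(): the state, without advancing time (a new reading comes with each control period).
- capture(name): name is "scene" or "top"; returns (picture, depth): 400x640x3 uint8, blue, green, red; 400x640 float32, m along the optical axis (not along the pixel's ray), 0 where there is no reading.
- camera_info(name): a dict with "fx", "fy", "cx", "cy" (pixels), "R" (3x3) and "t" (3): a world point X has camera coordinates R X + t. Camera axes: x right, y down, z forward; pixel columns grow to the right and rows downward; lengths in m; the calibration is good to about 2 mm. A picture is of the moment at which its call begins. camera_info takes no time and is no camera call.
- finish_job(): hands the job in; it is judged then, once.
The state is a dict: "time": time; "qpos": joint angles; "qd": joint speeds; "effort": joint torques, N m; "ee_pos": TCP position; "tool_rot": TCP orientation; "force": force on the tool from outside, world axes, zero at the start; "ft_torque": the same for the moment, N m; "finger_gap": finger opening in m; "finger_force": force on a finger pad.
Only numpy, scipy, OpenCV 4.12 (cv2) and the standard library are available. Lean on these libraries where they do the work, as an engineer would, in place of code of your own. Each camera call takes 0.05 s, during which the arm holds its last target. There are 200 camera calls.

TASK

The little grey pagoda stand sags at the side where its feet have broken off. Take the pale wooden wedge with the red-painted head, slide its thin end in under the middle of the low edge, and push it straight in along the table until its head bears firmly against the brass strip on that edge and the stand sits level, feeling your way and never jamming the brittle strip or heaving the stand up; then let go and leave everything else where it is.

Things in the scene. Friction and masses are not known exactly. Their poses are not given: they have to be found in the camera images.
- stand: grey cast stand, 0.65 to 1.1 kg: deck 160 mm deep, 150 wide, 12 thick, a pagoda fixed on its rear part. Swings freely on a pin along its rear edge. Origin: middle of the rear edge, underside, 20 mm above the table; x from the low edge to the rear (the way the wedge is pushed), y along the edge, z up out of the deck. Starts tilted 0.081 rad, low edge down; level when z is vertical
- cleat: dark timber cleat fixed to the table, holds the stand's rear pin; 30 x 200 x 34 mm; origin under the pin line's middle, axes as the stand's when level; its place and turn vary
- stand_edge (a point): middle of the deck's low edge, underside: 7 mm above the table sagging, 20 mm level; axes as the stand's. A brass strip 130 mm long caps the edge 6 to 14 mm above the underside; its face stands 1 to 14 mm out from the edge, differing each time and not measured. Broken foot stubs, 18 mm across, hang 62 mm either side. The pagoda: axis 115 mm behind, radius 40 mm, top 148 mm above the underside
- wedge: pale wooden wedge with a red-painted head, 110 mm long, 36 wide, 80 g. Origin: middle of its footprint, underside; x to the thin end, z up. 4 mm thick at x = +55 mm, the top rises to 20 mm at x = 0 and stays flat to x = -15 mm, where the head begins: with that flat under the edge the stand is level. Pushed under the stand it drags with 3 to 15 N (friction and load vary), a little less on the flat. Let go, it stays by friction
- wedge_head: the red head of the pale wedge, fixed to it: upright block 40 mm long (wedge x = -15 to -55 mm), 36 wide, 45 tall, to be gripped across its width. Its front face meets the brass strip, a hard stop, when the wedge is fully in. Some 5 N of push beyond the drag is a firm fit; over 18 N of the head on the strip is jamming. Origin under its middle, axes as the wedge's
- wedge_heel (a point): point on the pale wedge where flat top and head meet, mid-width, 20 mm above its underside; when fully in it lies 1 to 14 mm short of the stand's edge point
- wedge_tip (a point): middle of the thin end of the pale wedge, at its underside
- thin_wedge: dark brown wooden wedge, 110 x 36 mm like the pale one but its taper rises only to 10 mm, too low for the job; its head dark brown too, not red; origin under the middle of its footprint; to be left alone
- horse: white glazed horse figurine on a green base, 120 mm tall, base 100 x 46 mm; origin under the middle of the base; to be left alone
- pot: blue glazed ceramic pot, 110 mm across, 85 mm tall; origin under its middle; to be left alone
- drink: red drink bottle with a white cap, 64 mm across, 190 mm tall; origin under its middle; to be left alone
- cup: small white cup, 56 mm across, 45 mm tall; origin under its middle; to be left alone
- ingot: brass-coloured offering ingot, 70 x 35 x 29 mm, lying flat; origin under its middle; to be left alone
- bowl: brass bowl, 100 mm across, 40 mm tall; origin under its middle; to be left alone
There are look-alikes about, which are no part of the job. Leave any green look-alike of the wedge alone.

How it is judged (in metres and radians):
On the way, in this order (a step that is already met when the one before it is completed fails the run):
1. the thin end of the pale wedge lies on the table under the middle of the low edge, the stand still sagging (x of wedge_tip in the frame of stand_edge above 0.003 m and y of wedge_tip in the frame of stand_edge between -0.028 and 0.028 m and height (world z) of wedge_tip below 0.006 m and angle between stand's own z axis and vertical above 0.04 rad), for 0.05 s.
2. the wedge's head bears on the brass strip of the stand's edge with more than 3 N (contact force between wedge_head and stand above 3 N), for 0.1 s.
At the end, for the whole second after the job is handed in: the stand is level to 0.012 rad on the pale wedge, which lies flat on the table, at rest, square to the edge (0.12 rad), within 28 mm of its middle, its head front 17 mm or less from the edge (the brass strip lies between) (angle between stand's own z axis and vertical below 0.012 rad and x of wedge_heel in the frame of stand_edge between -0.017 and 0.003 m and y of wedge_heel in the frame of stand_edge between -0.028 and 0.028 m and angle between the x axis of wedge and the x axis of stand, either way round below 0.12 rad and angle between wedge's own z axis and vertical below 0.05 rad and linear speed of wedge below 0.01 m/s); the robot touches nothing.
It fails at once if the wedge's head is jammed against the stand's edge or its strip with more than 18 N (contact force between wedge_head and stand above 18 N).
It fails at once if the stand's low edge is heaved up more than 4 mm past level (height (world z) of stand_edge above 0.024 m).
It fails at once if another loose thing is moved by more than 15 mm (distance of any of thin_wedge, horse, pot, drink, cup, ingot, bowl from where it was at the start of the episode above 0.015 m).
It also fails if it takes over 58 s, if anything falls off the work surface, if the arm or the gripper's body presses on something with over 40 N, if the wrist force passes 120 N, or if a joint passes its speed limit or range.

## Working session

There is one attempt and no reset: what is moved stays moved. The work goes in short steps, Python scripts to look and compute and a tool call to move; the robot and the scene stay as the last step left them, time stands still between calls to the robot, and variables do not carry over. Pictures are saved under pics/ and viewed, at most 10 in all, crops included, and the job is handed in when it is done.

Besides the shell and the picture viewer there is one more tool, called after "Emit:" as name(argument=value, ...) on one line, values as JSON. move_arm: Moves the arm, as the interface text tells. Its arguments: {"type":"object","properties":{"plan":{"type":"array","items":{"type":"array","items":{"type":"array","items":{"type":"number"}}}}},"required":["plan"]}

```bash
mkdir -p pics
cat > h.py <<'E'
import numpy as np, cv2
from cell import *
def cloud(n):
    im,d=capture(n); c=camera_info(n); R=np.array(c["R"]);t=np.array(c["t"])
    v,u=np.mgrid[0:400,0:640]
    P=np.stack([(u-c["cx"])/c["fx"]*d,(v-c["cy"])/c["fy"]*d,d],-1)
    return im,d,(P-t)@R
E
python3 - <<'E'
from h import *
for n in("top","scene"):
    im,d,W=cloud(n); cv2.imwrite(f"pics/{n}0.png",im); np.savez(f"{n}0.npz",im=im,d=d,W=W)
s=get_state();print(s["ee_pos"],s["tool_rot"],s["force"],s["finger_gap"],grip_point_offset)
E
```

```text
[ 0.19273115 -0.6464952   0.2048397 ] [-1.79934092e+02  6.08410716e-03  1.66026119e+01] [ 0.30937309 -0.03696111 -0.23166102] 0.09373587760329447 -0.0188
```

View pics/top0.png

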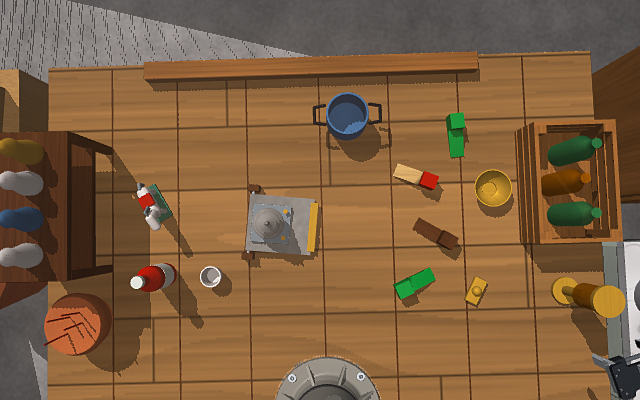

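View pics/scene0.png

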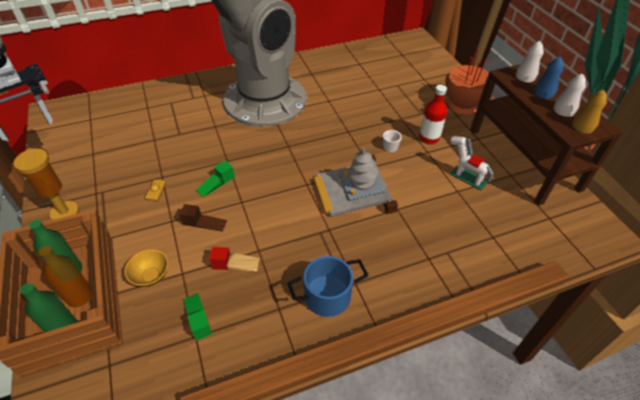

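The top view shows these possible wedges:
- **Pale with red head:** (416,177), thin end left at (395,172), head at (429,180).
- **Brown thin wedge:** (436,234).
- **Green look-alikes:** (456,135) and (414,284).

I choose the pale and red one. The stand's low edge with the brass strip is at (314,228), and its cleat is at (250,222).

Run:
```python
from h import *
z=np.load("top0.npz");im,d,W=z["im"],z["d"],z["W"]
hsv=cv2.cvtColor(im,cv2.COLOR_BGR2HSV);H,S,V=[hsv[...,i].astype(int) for i in range(3)]
u=np.arange(640)[None]+0*H;v=np.arange(400)[:,None]+0*H
def box(a,b,c,e):return (u>=a)&(u<=b)&(v>=c)&(v<=e)
def rep(n,m,zl,zh):
    m=m&(W[...,2]>zl)&(W[...,2]<zh);P=W[m];print(n,m.sum(),"mean",P.mean(0).round(4),"zmed",np.median(P[:,2]).round(4))
    r=cv2.minAreaRect((P[:,:2]*1000).astype(np.float32));print(cv2.boxPoints(r).round(1).tolist(),np.round(r[1],1))
w=box(385,445,155,195)
rep("headtop",w&((H<8)|(H>172))&(S>150),.035,.06)
rep("wedge all",w,.006,.06)
rep("pale",w&~((H<8)|(H>172)),.006,.03)
s=box(240,322,180,268)
rep("brass",box(300,322,195,260)&(H>15)&(H<32)&(S>140)&(V>120),.008,.05)
rep("deck",box(262,322,190,260)&(S<60),.008,.05)
rep("cleat",box(240,262,180,268),.025,.06)
for n,b in dict(brown=(410,462,212,252),pot=(310,385,90,140),bowl=(472,515,168,210),green=(440,470,110,160)).items(): rep(n,box(*b),.008,.2)
c=camera_info("top");print(c["t"],c["fx"])
cr=cv2.resize(im[150:270,235:450],None,fx=3.7,fy=3.7,interpolation=cv2.INTER_CUBIC);cv2.imwrite("pics/crop.png",cr)
```

```text
headtop 229 mean [ 0.6    -0.2821  0.0453] zmed 0.0454
[[575.4000244140625, -294.3999938964844], [608.5, -308.6000061035156], [624.5999755859375, -271.5], [591.5, -257.20001220703125]] [40.5 36.1]
wedge all 643 mean [ 0.6116 -0.2548  0.0257] zmed 0.0196
[[564.2999877929688, -333.1000061035156], [670.2999877929688, -336.20001220703125], [675.0999755859375, -174.5], [569.0999755859375, -171.39999389648438]] [161.8 106.1]
pale 382 mean [ 0.6203 -0.2368  0.0141] zmed 0.0145
[[564.2999877929688, -333.1000061035156], [670.2999877929688, -336.20001220703125], [675.0999755859375, -174.5], [569.0999755859375, -171.39999389648438]] [161.8 106.1]
brass 360 mean [0.4859 0.0273 0.022 ] zmed 0.022
[[421.0, 24.700000762939453], [548.7999877929688, 10.600000381469727], [550.9000244140625, 30.200000762939453], [423.20001220703125, 44.29999923706055]] [ 19.8 128.5]
deck 2028 mean [0.4942 0.0885 0.0272] zmed 0.0256
[[412.1000061035156, 35.79999923706055], [560.9000244140625, 19.899999618530273], [575.5999755859375, 157.8000030517578], [426.8999938964844, 173.6999969482422]] [138.7 149.6]
cleat 824 mean
[... 388 characters left out ...]
t 1477 mean [ 0.7779 -0.0727  0.0496] zmed 0.0576
[[716.2000122070312, -159.89999389648438], [843.2999877929688, -163.39999389648438], [848.2000122070312, 13.399999618530273], [721.0999755859375, 16.899999618530273]] [176.8 127.2]
bowl 948 mean [ 0.5767 -0.4572  0.0244] zmed 0.0225
[[514.0, -481.20001220703125], [606.2999877929688, -511.20001220703125], [636.7999877929688, -417.6000061035156], [544.5, -387.5]] [98.5 97. ]
green 607 mean [ 0.7287 -0.3626  0.0277] zmed 0.0213
[[663.0999755859375, -342.5], [667.9000244140625, -390.29998779296875], [777.9000244140625, -379.29998779296875], [773.0999755859375, -331.6000061035156]] [110.5  48. ]
[0.01061372 0.54514196 1.2314559 ] 464.2186268543376
```

View pics/crop.png

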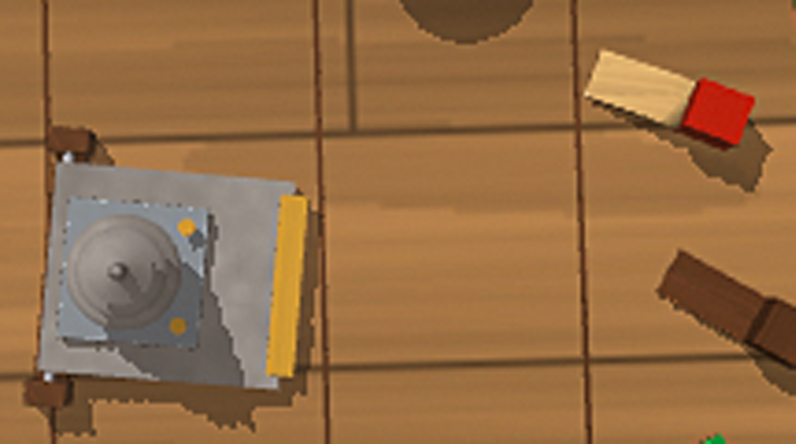

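The crop confirms the choice: a pale taper with a red head, clear of the brown one. The brass strip caps the stand's right edge. The head's top measures 40.5 x 36.1 mm at z = 45 mm, as it should, centred at (0.600, -0.283) with heading about 66.5°. The stand's heading is about 83.9° and its edge middle is at about (0.486, 0.028). Now to go above the head.

Emit:
move_arm(plan=[[[0.0353,-0.0166,-0.003,0,-1],[0.0353,-0.0166,0,0,-1],[0.0353,-0.0166,0,0,-1],[0.0353,-0.0166,0,0,-1],[0.0353,-0.0166,0,0,-1],[0.0353,-0.0166,0,0,-1],[0.0353,-0.0166,0,0,-1],[0.0353,-0.0166,0,0,-1],[0.0353,-0.0166,0,0,-1],[0.0353,-0.0166,0,0,-1],[0.0353,-0.0166,0,0,-1],[0.0353,-0.0166,0,0,-1],[0.0353,-0.0166,0,0,-1],[0.0353,-0.0166,0,0,-1],[0,0,0,-8.3,-1],[0,0,0,-8.3,-1],[0,0,0,-8.3,-1],[0,0,0,-8.3,-1],[0,0,0,-8.3,-1],[0,0,0,-8.4,-1]]])

```text
time: 2.6
ee_pos: [0.5998, -0.2829, 0.2081]
tool_rot: [-180.0, -0.0, 66.8]
force: [0.1, 0.2, 0.7]
finger_gap: 0.094
finger_force: 0.0
```

Emit:
move_arm(plan=[[[-0.004,0,0.02,0,-1],[0,0,0.03,0,-1],[0,0,0.03,0,-1],[0,0,0.03,0,-1],[0,0,0.03,0,-1],[0,0,0.025,0,-1],[0,0,0.02,0,-1],[0,0,0.01,0,-1],[0,0,0.004,0,-1],[0,0,0,0,-1],[0,0,0,0,1],[0,0,0,0,1],[0,0,0,0,1],[0,0,0,0,1],[0,0,0,0,1],[0,0,0,0,1],[0,0,0,0,1],[0,0,0,0,1]]])

```text
time: 4.85
ee_pos: [0.5985, -0.2866, 0.0095]
tool_rot: [-180.0, -0.0, 66.5]
force: [-0.2, 0.1, 0.6]
finger_gap: 0.0361
finger_force: 30.0
```

Gripped at 36.1 mm. Next: lift, carry to the edge's line, turn square.

Emit:
move_arm(plan=[[[0,0,-0.012,0,1],[0,0,-0.013,0,1],[0.0116,-0.0189,0,0,1],[0.0116,-0.0189,0,0,1],[0.0116,-0.0189,0,0,1],[0.0116,-0.0189,0,0,1],[0.0116,-0.0189,0,0,1],[0.0116,-0.0189,0,0,1],[0.0116,-0.0189,0,0,1],[0.0116,-0.0189,0,0,1],[0.0116,-0.0189,0,0,1],[0.0116,-0.0189,0,0,1],[0,0,0,-4.4,1],[0,0,0,-4.3,1],[0,0,0,-4.3,1],[0,0,0,-4.3,1],[0,0,0,0,1],[0,0,0,0,1]]])

```text
time: 7.1
ee_pos: [0.4713, -0.1046, 0.0346]
tool_rot: [180.0, -0.0, 83.7]
force: [0.7, -0.1, 0.4]
finger_gap: 0.0362
finger_force: 30.0
```

Run:
```python
from h import *
s=get_state();print(s["ee_pos"],s["tool_rot"],s["force"])
im,d,W=cloud("scene");im2,d2,W2=cloud("top")
cv2.imwrite("pics/c2.png",np.hstack([cv2.resize(im[120:270,230:430],(400,300)),cv2.resize(im2[150:270,240:400],(400,300))]))
hsv=cv2.cvtColor(im,cv2.COLOR_BGR2HSV);H,S,V=[hsv[...,i].astype(int) for i in range(3)]
e=np.array([.486,.028,0]);a=np.radians(83.85);A=np.array([[np.cos(a),np.sin(a),0],[-np.sin(a),np.cos(a),0],[0,0,1]])
for n,X,I in(("scene",W,im),("top",W2,im2)):
    h=cv2.cvtColor(I,cv2.COLOR_BGR2HSV).astype(int);L=(X-e)@A.T
    m=(L[...,0]<-.02)&(L[...,0]>-.13)&(abs(L[...,1])<.05)&(L[...,2]>.016)&(L[...,2]<.055)&(h[...,2]>70)
    P=L[m]
    if len(P):print(n,len(P),P.min(0).round(4),P.max(0).round(4))
    for lo in np.arange(-.12,-.02,.01):
        q=P[(P[:,0]>=lo)&(P[:,0]<lo+.01)]
        if len(q)>4:print(lo.round(3),len(q),q[:,1].min().round(4),q[:,1].max().round(4),q[:,2].max().round(4))
    b=(h[...,0]>15)&(h[...,0]<32)&(h[...,1]>140)&(h[...,2]>120)&(abs(L[...,0])<.03)&(abs(L[...,1])<.08)&(L[...,2]>.008)
    P=L[b];print("brass",len(P),np.percentile(P,[2,98],axis=0).round(4).tolist())
```

```text
[ 0.47127953 -0.10464241  0.03458851] [ 1.79996386e+02 -1.41829052e-03  8.37025103e+01] [ 0.69491456 -0.1087548   0.36783611]
scene 321 [-0.1291 -0.0316  0.0236] [-0.0422  0.0208  0.0549]
-0.12 28 -0.0204 -0.0145 0.0549
-0.11 34 -0.0201 -0.0 0.0485
-0.1 32 -0.0198 -0.0005 0.0468
-0.09 43 -0.0202 0.017 0.045
-0.08 50 -0.0197 0.0208 0.0429
-0.07 46 -0.0189 0.0201 0.0399
-0.06 41 -0.0197 0.0199 0.0382
-0.05 30 -0.0195 0.0146 0.0341
brass 272 [[-0.013, -0.0641, 0.0163], [0.0062, 0.0618, 0.0247]]
top 217 [-0.084  -0.0178  0.0265] [-0.0397  0.0182  0.0466]
-0.09 10 0.0021 0.0177 0.0443
-0.08 48 -0.016 0.0182 0.0466
-0.07 53 -0.0178 0.0168 0.0429
-0.06 52 -0.0172 0.0175 0.0412
-0.05 52 -0.0166 0.0179 0.0361
brass 361 [[-0.01, -0.0617, 0.0166], [0.0088, 0.0617, 0.0269]]
```

View pics/c2.png

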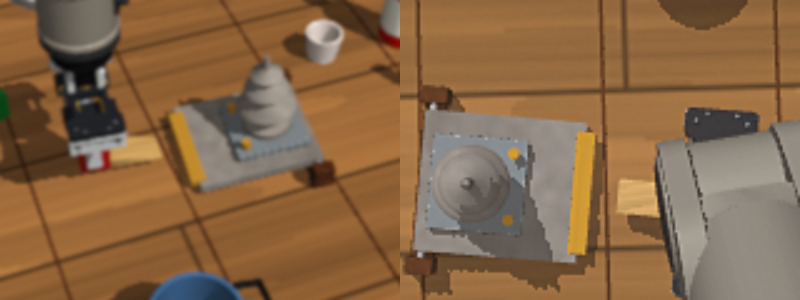

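The wedge hangs centred (y within about 1 mm) and square, with its tip 40 mm short of the edge. The strip's face is 10–12 mm out. I lower it to the table.

Emit:
move_arm(plan=[[[0,0,0.01,0,1],[0,0,0.008,0,1],[0,0,0.005,0,1],[0,0,0.002,0,1],[0,0,0,0,1],[0,0,0,0,1]]])

```text
time: 7.95
ee_pos: [0.4715, -0.1048, 0.0095]
tool_rot: [180.0, -0.0, 83.8]
force: [0.8, 0.1, -1.5]
finger_gap: 0.0359
finger_force: 30.0
```

Emit:
move_arm(plan=[[[0,0,0.0005,0,1],[0.005,0,0,0,1],[0.006,0,0,0,1],[0.006,0,0,0,1],[0.006,0,0,0,1],[0.006,0,0,0,1],[0.005,0,0,0,1],[0.004,0,0,0,1],[0.003,0,0,0,1],[0.003,0,0,0,1],[0.002,0,0,0,1],[0,0,0,0,1],[0,0,0,0,1]]])

```text
time: 9.57
ee_pos: [0.4768, -0.0597, 0.0094]
tool_rot: [180.0, 0.0, 83.8]
force: [-1.0, -3.3, 7.7]
finger_gap: 0.0359
finger_force: 30.0
```

Run:
```python
from h import *
im,d,W=cloud("scene");im2,d2,W2=cloud("top")
cv2.imwrite("pics/c3.png",np.hstack([cv2.resize(im[120:270,230:430],(400,300)),cv2.resize(im2[150:270,240:400],(400,300))]))
```

```text
(no output)
```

View pics/c3.png

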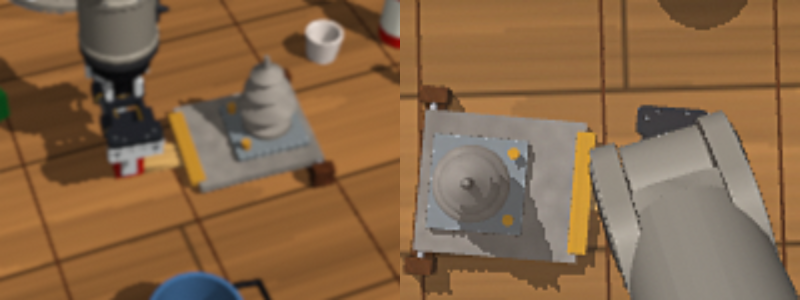

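The thin end now lies just under the strip at its middle, with the stand still sagging, and all is square. I push on gently.

Emit:
move_arm(plan=[[[0.002,0,0,0,1],[0.003,0,0,0,1],[0.003,0,0,0,1],[0.003,0,0,0,1],[0.003,0,0,0,1],[0.003,0,0,0,1],[0.003,0,0,0,1],[0.002,0,0,0,1],[0.002,0,0,0,1],[0.001,0,0,0,1]]])

```text
time: 10.92
ee_pos: [0.4792, -0.0365, 0.0094]
tool_rot: [180.0, 0.1, 83.7]
force: [-1.3, -14.6, 9.5]
finger_gap: 0.036
finger_force: 30.0
```

Emit:
move_arm(plan=[[[0.002,0,0,0,1],[0.002,0,0,0,1],[0.002,0,0,0,1],[0.002,0,0,0,1],[0.002,0,0,0,1],[0.002,0,0,0,1],[0.002,0,0,0,1],[0.001,0,0,0,1]]])

```text
time: 11.92
ee_pos: [0.4809, -0.0216, 0.0094]
tool_rot: [180.0, 0.1, 83.7]
force: [-1.7, -14.4, 10.6]
finger_gap: 0.0358
finger_force: 30.0
```

Emit:
move_arm(plan=[[[0.0015,0,0,0,1],[0.0015,0,0,0,1],[0.0015,0,0,0,1],[0.0015,0,0,0,1],[0.001,0,0,0,1],[0.001,0,0,0,1]]])

```text
time: 12.68
ee_pos: [0.4817, -0.0138, 0.0094]
tool_rot: [180.0, 0.1, 83.7]
force: [-1.2, -15.7, 11.1]
finger_gap: 0.0364
finger_force: 30.0
```

Emit:
move_arm(plan=[[[0.001,0,0,0,1],[0.0005,0,0,0,1],[0.0005,0,0,0,1]]])

```text
time: 13.05
ee_pos: [0.4819, -0.0118, 0.0094]
tool_rot: [180.0, 0.1, 83.7]
force: [-1.3, -14.4, 10.6]
finger_gap: 0.0362
finger_force: 30.0
```

Emit:
move_arm(plan=[[[0.0005,0,0,0,1],[0.0005,0,0,0,1],[0.0005,0,0,0,1]]])

```text
time: 13.42
ee_pos: [0.4821, -0.0102, 0.0094]
tool_rot: [180.0, 0.1, 83.7]
force: [-1.5, -13.1, 10.6]
finger_gap: 0.0361
finger_force: 30.0
```

Drag has dropped, so the edge is on the flat.

Emit:
move_arm(plan=[[[0.0005,0,0,0,1],[0.0005,0,0,0,1],[0.0005,0,0,0,1]]])

```text
time: 13.8
ee_pos: [0.4823, -0.0085, 0.0094]
tool_rot: [180.0, 0.1, 83.7]
force: [-2.1, -12.4, 10.2]
finger_gap: 0.0357
finger_force: 30.0
```

Emit:
move_arm(plan=[[[0.0005,0,0,0,1],[0.0005,0,0,0,1],[0.0005,0,0,0,1]]])

```text
time: 14.18
ee_pos: [0.4824, -0.007, 0.0094]
tool_rot: [180.0, 0.1, 83.7]
force: [-1.3, -12.0, 9.5]
finger_gap: 0.0359
finger_force: 30.0
```

Emit:
move_arm(plan=[[[0.0005,0,0,0,1],[0.0005,0,0,0,1]]])

```text
time: 14.42
ee_pos: [0.4826, -0.006, 0.0094]
tool_rot: [180.0, 0.1, 83.7]
force: [-1.9, -13.3, 10.5]
finger_gap: 0.0353
finger_force: 30.0
```

Emit:
move_arm(plan=[[[0.0005,0,0,0,1],[0.0005,0,0,0,1]]])

```text
time: 14.68
ee_pos: [0.4826, -0.0056, 0.0094]
tool_rot: [180.0, 0.2, 83.7]
force: [-1.6, -17.3, 11.3]
finger_gap: 0.0359
finger_force: 30.0
```

Contact: the advance has stopped and force is about 5 N above the drag. One small step more, then hold.

Emit:
move_arm(plan=[[[0.0004,0,0,0,1],[0,0,0,0,1],[0,0,0,0,1]]])

```text
time: 15.05
ee_pos: [0.4826, -0.0056, 0.0094]
tool_rot: [180.0, 0.2, 83.6]
force: [-1.3, -17.5, 11.2]
finger_gap: 0.0359
finger_force: 30.0
```

Emit:
move_arm(plan=[[[0.0004,0,0,0,1],[0,0,0,0,1],[0,0,0,0,1]]])

```text
time: 15.42
ee_pos: [0.4826, -0.0055, 0.0094]
tool_rot: [180.0, 0.2, 83.6]
force: [-1.9, -20.0, 12.3]
finger_gap: 0.0356
finger_force: 30.0
```

Firm fit, about 7 N. I ease the load, open, and rise.

Emit:
move_arm(plan=[[[-0.001,0,0,0,1],[-0.001,0,0,0,1],[0,0,0,0,0.1],[0,0,0,0,-0.2],[0,0,0,0,-0.3],[0,0,0,0,-0.3],[0,0,0,0,-0.3],[-0.003,0,0,0,-0.3],[0,0,-0.005,0,-0.3],[0,0,-0.015,0,-0.3],[0,0,-0.03,0,-0.3],[0,0,-0.03,0,-0.3],[-0.02,0,-0.03,0,-0.3],[-0.04,0,-0.03,0,-0.3],[-0.04,0,0,0,-0.3],[-0.04,0,0,0,-0.3],[-0.04,0,0,0,-0.3],[0,0,0,0,-0.3]]])

```text
time: 17.68
ee_pos: [0.462, -0.1887, 0.15]
tool_rot: [180.0, 0.0, 83.6]
force: [0.1, 1.1, -1.1]
finger_gap: 0.0612
finger_force: 0.0
```

Run:
```python
from h import *
s=get_state();print(s["ee_pos"],s["force"],s["finger_gap"])
im,d,W=cloud("scene");im2,d2,W2=cloud("top")
cv2.imwrite("pics/c4.png",np.hstack([cv2.resize(im[120:270,230:430],(400,300)),cv2.resize(im2[150:270,240:400],(400,300))]))
e=np.array([.486,.028,0]);a=np.radians(83.85);A=np.array([[np.cos(a),np.sin(a),0],[-np.sin(a),np.cos(a),0],[0,0,1]])
for n,X,I in(("scene",W,im),("top",W2,im2)):
    h=cv2.cvtColor(I,cv2.COLOR_BGR2HSV).astype(int);L=(X-e)@A.T
    m=((h[...,0]<8)|(h[...,0]>172))&(h[...,1]>150)&(L[...,2]>.04)&(L[...,2]<.055)&(abs(L[...,0])<.08)&(abs(L[...,1])<.06)
    P=L[m];r=cv2.minAreaRect((P[:,:2]*1000).astype(np.float32));print(n,len(P),r)
    k=(h[...,1]<60)&(L[...,0]>.012)&(L[...,0]<.06)&(abs(L[...,1])<.07)&(L[...,2]>.01)&(L[...,2]<.045)
    Q=L[k];c=np.linalg.lstsq(np.c_[Q[:,:2],np.ones(len(Q))],Q[:,2],rcond=None)[0];print("deck plane",c.round(4),len(Q))
```

```text
[ 0.46199875 -0.18866715  0.14997644] [ 0.0753925   1.05871936 -1.07968388] 0.06117439356828775
scene 160 ((-33.38298034667969, -0.33991241455078125), (39.1084098815918, 38.6169548034668), 88.99168395996094)
deck plane [0.0435 0.0004 0.0308] 675
top 209 ((-30.037120819091797, 0.1125640869140625), (35.82853317260742, 39.53883743286133), 89.31539916992188)
deck plane [ 0.008  -0.0021  0.0326] 967
```

View pics/c4.png

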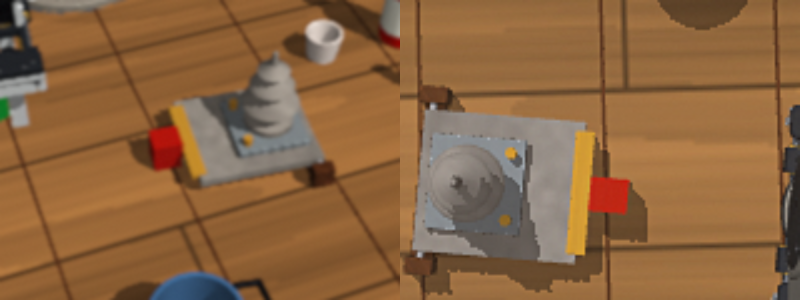

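The red head at (608,196) sits square against the strip, its front 10 mm from the edge. The deck top is at 32 mm, so the stand is level. Nothing else has moved in these views, and the gripper is clear.

```bash
python3 -c "
from cell import *
print(finish_job())"
```

```text
the job is handed in; nothing more can be done
None
```

The job is handed in: the pale wedge is fully under the middle of the low edge, its red head firm on the brass strip at about 7 N, the stand level by the camera measurement, and the gripper clear; no verdict came back.

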